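# Release the clamped file

### The job

Two identical bench clamps with guarded release buttons stand on the bench; one holds the wooden-handled file, the other is empty. Open the clamp that holds the file: slide its metal safety hood fully aside to uncover the round release button, then press that button all the way down so that the jaw swings up off the file. Leave the file lying in the clamp, the hood aside, and the empty clamp as it is.

Things in the scene. Friction and masses are not known exactly. Their poses are not given: they have to be found in the camera images.
- clamp: The clamp that HOLDS THE FILE: a grey box fixed to the bench, 115 mm deep (x), 130 mm wide (y), housing top 30 mm above the bench. Origin on the bench below the middle of the housing (36 mm from its front). z up, y = direction in which its hood slides open, x away from the robot towards the file's trough, which runs along y at x = 50 mm. The shut hood and the button are at x = 0, y = -30 mm.
- clamp_hood_fin (a point): Top centre of the thumb fin on that clamp's sliding hood, 70 mm above the bench. The aluminium hood is 60 mm deep (x) by 52 mm wide (y), its flat top 50 mm above the bench; the solid upright fin in the middle of it is 12 mm thick (y), 40 mm long (x) and 20 mm high. Axes as the clamp's.
- clamp_button_top (a point): Centre of the top of that clamp's round black release button: diameter 30 mm, 42 mm above the bench when up, 34 mm when pressed. With the hood at 0 it lies straight below the fin, hidden under the hood; with the hood fully open the hood's near edge is 34 mm from the button's centre, on its +y side.
- clamp_hood (a joint): Slide of that hood in m: 0 = shut over the button, 0.060 = fully open (hard stop) along the clamp's +y. It moves at about 2 N and stays where it is left. It may start up to 0.008 open.
- clamp_button (a joint): Travel of that button in m: 0 = up, 0.008 = fully down (hard stop). It goes down at about 3 N (more if pushed fast) and stays down; as it goes, a linkage swings the steel jaw, hinged behind the trough, up off the file's handle by 1.2 rad. The raised jaw stays under 85 mm above the bench.
- flat_file: The file, 188 mm long, with a wooden handle 20 mm thick and a steel blade, lying loose in the trough of the clamp under its jaw, its top 40 mm above the bench; origin at the middle of its underside, y along it towards the handle. It sticks out past both ends of the clamp.
- spare_hood (a joint): Slide of the hood of the other, empty clamp (same shape and size, at least 0.2 m away), in m; to be left as it is.
- spare_button (a joint): Travel of the button of the empty clamp, in m; 0 = up, to be left up.

How it is judged (in metres and radians):
On the way, in this order (a step that is already met when the one before it is completed fails the run):
1. the hood of the clamp with the file is slid aside, the button still up (value of joint clamp_hood above 0.045 m and value of joint clamp_button below 0.003 m), for 0.2 s.
2. the uncovered button is pressed down (value of joint clamp_button above 0.006 m), for 0.2 s.
At the end, for the whole second after the job is handed in: The hood of the clamp that holds the file is open by more than 45 of its 60 mm, its button is down by more than 6 of its 8 mm (jaw raised), the file rests within 20 mm of where it lay, and the empty clamp's button is up (value of joint clamp_hood above 0.045 m and value of joint clamp_button above 0.006 m and value of joint spare_button below 0.003 m and distance of flat_file from where it was at the start of the episode below 0.02 m and linear speed of flat_file below 0.02 m/s); the robot touches nothing.
It fails at once if the empty clamp's hood is slid (value of joint spare_hood above 0.02 m).
It fails at once if the empty clamp's button is pressed (value of joint spare_button above 0.003 m).
It also fails if it takes over 37 s, if anything falls off the work surface, if the arm or the gripper's body presses on something with over 40 N, if the wrist force passes 120 N, or if a joint passes its speed limit or range.

### The arm

A 6-joint arm with a two-finger parallel gripper is mounted at the origin on the work surface; the furniture and walls round the work are solid. World frame = base frame: x ahead of the robot, y to its left, z up, the work surface at z = 0. Lengths are in m, angles in degrees, forces in N, time in s.
With the tool pointing down it reaches from about 0.3 to 0.75 m from the base axis. Payload 8.5 kg.
Tool frame: the origin (TCP) lies at the very end of the fingers, on their centre line; the grasp point (between the pads) lies grasp_offset behind it (grasp_offset is the distance from the TCP to the grasp point, in m); x points along the fingers, z is the direction in which the jaws open and shut, and the axes are right-handed (so a half turn about x gives the same grasp; the last joint's range is limited). The gripper opens to 85 mm and grips with 20 to 120 N. Pads are 22 mm wide; open, the fingers measure 114 mm over their backs; the gripper's body (76 mm by 85 mm) begins 54 mm behind the grasp point. The pads swing forward as they close: fully open they stand 13 mm farther back than shut.
Start: joints at [63.18, 21.807, 74.336, -0, 83.858, -12.336], TCP at [0.138, 0.533, 0.231] pointing down, gripper open.
Joint ranges: [-178.18, 178.18], [-50.72, 133.34], [12.68, 142.11], [-81.47, 261.47], [9.98, 163.14], [-165.26, 165.26]. Speed limits (degrees/s): [136.94, 136.94, 180, 180, 180, 180].

### API

Orientations are given as a 3x3 rotation matrix whose columns are the frame's x, y, z axes.
In Python, from rig import observe, get_image, close_job, recognise, grasp_offset gives the robot as it stands.
- The arm moves only by the tool drive_tool, never from a script. Its argument "targets" is a list that holds one entry, the list of rows, each a list of 7 numbers: the shift along the tool's x, y, z in units of 50 mm (1.0 is 50 mm), then the turn, a rotation vector about the tool's x, y, z in rad, then the opening, from -1 (shut) to 1 (fully open), so that 0 is half open. A call has 1 to 5 rows; each row shifts and turns the commanded pose from where the row before left it, along the tool's axes as they then stand; what a row does not reach is not made up. A row lasts 1/10 s, in which the tool goes at most 50 mm and 8.59 degrees, less where a joint would pass 70% of its speed; a pose out of reach is approached as far as the arm can. A call is refused whole if a number of a shift passes 1 or a number of a turn 0.15, either way. A call with a gripper value outside its range is refused whole. The fingers move at their own pace and stop on an object; "force" is the grip in N (left out, the last holds). Time passes only in rows, so rows that do not move let the fingers close. It gives the time, the measured TCP pose, the force and the opening at its end, in the units of the state.
- observe(): the state, without advancing time (a new reading comes with each control period).
- get_image(name): name is "scene" or "side" or "wrist"; returns a dict with "image" (400x640x3 uint8, red, green, blue), "fx", "fy", "cx", "cy" (pixels), "rvec" (rotation vector, rad) and "tvec" (3), from world to camera coordinates, as OpenCV has them. Camera axes: x right, y down, z forward; pixel columns grow to the right and rows downward; lengths in m; the calibration is good to about 2 mm. The wrist camera is an equidistant fisheye: a pixel r from the principal point sees the ray r / f radians off the axis. A picture is of the moment at which its call begins. There is no depth.
- close_job(): hands the job in, once; it reports no verdict.
Trained networks look in a picture, given as the dict that the camera call returned (one of the last four; its "shot" number tells which), for a name from the list of things; names that differ only in an ending like _2 or _b are one class to them, and where a whole thing is asked for, a point or a joint stands for the part that bears it (a point fixed in the world has none). Each returns a list of dicts, best first, with "p" (0 to 1); they miss things now and then, are a little off and sometimes report something else, mostly with a low value. They report only what shows in the picture. A call takes as long as a camera call.
- recognise(label, picture): "at" ([column, row] as shares, 0 to 1, of the picture: columns of its width, rows of its height, amid what is visible of it).
The state is a dict: "time_s": time; "q": joint angles; "qvel": joint speeds; "joint_efforts": joint torques, N m; "position": TCP position; "tool_rot": TCP orientation; "ft_force": force on the tool from outside, world axes, zero at the start; "wrist_torque": the same for the moment, N m; "grip_width": finger opening in m.
Only numpy, scipy, OpenCV 4.12 (cv2) and the standard library are available. Lean on these libraries where they do the work, as an engineer would, in place of code of your own. Each camera call takes 0.05 s, during which the arm holds its last target.

## Working session

There is one attempt and no reset: what is moved stays moved. The work goes in short steps, Python scripts to look and compute and a tool call to move; the robot and the scene stay as the last step left them, time stands still between calls to the robot, and variables do not carry over. Pictures are saved under pics/ and viewed, and the job is handed in when it is done.

Besides the shell and the picture viewer there is one more tool, called after "Request:" as name([rows], argument=value, ...), one row to a line, values as JSON. drive_tool: Moves the arm, as the interface text tells. Its arguments: {"type":"object","properties":{"targets":{"type":"array"},"force":{"type":"number"}},"required":["targets"]}

```bash
mkdir -p pics; ls; python3 - <<'E'
from rig import observe,get_image,recognise,grasp_offset
import cv2,numpy as np
s=observe();print(s['time_s'],s['position'],np.round(s['tool_rot'],3).tolist(),s['grip_width'],grasp_offset)
for n in ['scene','side','wrist']:
    im=get_image(n);cv2.imwrite(f'pics/{n}0.png',im['image'][:,:,::-1])
    print(n,im['fx'],im['cx'],im['cy'],np.round(im['rvec'],4),np.round(im['tvec'],4))
    for l in ['clamp','clamp_hood_fin','flat_file','clamp_hood','spare_hood','clamp_button_top']:
        print(l,[(round(r['p'],2),round(r['at'][0]*640),round(r['at'][1]*400)) for r in recognise(l,im)][:4])
E
```

```text
pics
0.0 [0.13741322 0.53224612 0.23069894] [[-0.001, -0.968, 0.25], [-0.001, 0.25, 0.968], [-1.0, 0.0, -0.001]] 0.08553466587993024 0.0187
scene 455.74991677968626 317.82843086358207 205.51587689497825 [ 1.8679 -1.0644  0.6147] [-0.3587  0.2552  0.574 ]
clamp [(0.58, 267, 195)]
clamp_hood_fin [(0.61, 262, 194)]
flat_file [(0.86, 288, 201)]
clamp_hood [(0.96, 263, 190)]
spare_hood [(0.83, 376, 258)]
clamp_button_top []
side 396.797714144043 315.06986713966035 199.69643037346998 [ 2.1194 -0.2263  0.1172] [-0.5486  0.0712  0.8914]
clamp [(0.7, 311, 180)]
clamp_hood_fin [(0.53, 311, 177), (0.36, 311, 182)]
flat_file [(0.58, 325, 184)]
clamp_hood [(0.6, 308, 177), (0.19, 313, 184)]
spare_hood [(0.95, 286, 265)]
clamp_button_top []
wrist 309.70691628693146 317.509625675964 197.47683767429507 [-2.278  -1.7624 -0.2785] [-0.5501 -0.0381  0.3809]
clamp [(0.53, 159, 393)]
clamp_hood_fin []
flat_file []
clamp_hood []
spare_hood [(0.92, 49, 374)]
clamp_button_top []
```

View pics/scene0.png

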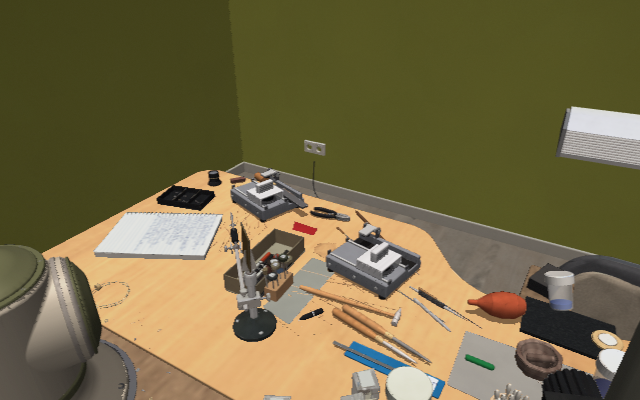

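View pics/side0.png

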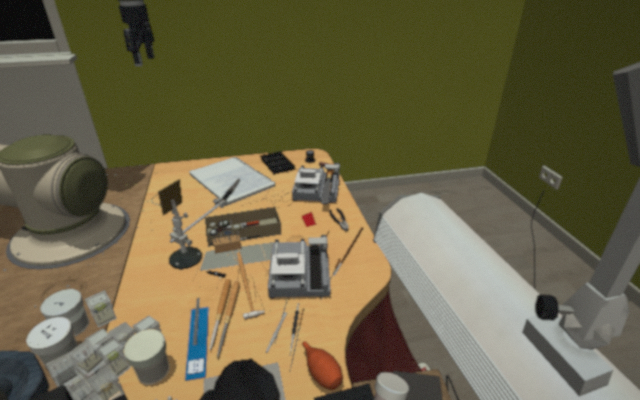

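View pics/wrist0.png

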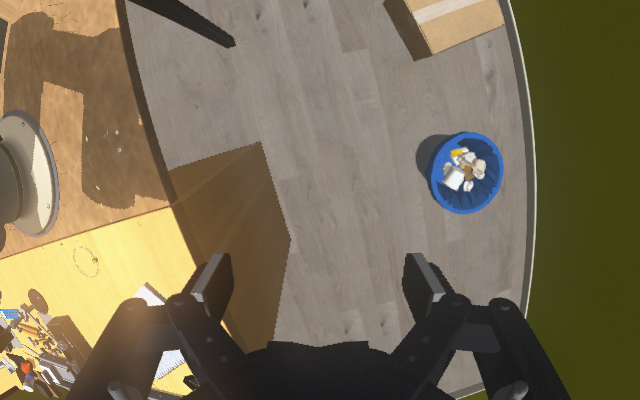

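The far clamp, at scene (267,195) and side (315,182), seems to hold the file. The near one, at scene (375,260), looks empty. I'll zoom in and triangulate to confirm.

```bash
cat > h.py <<'E'
import cv2,numpy as np
from rig import *
def cam(im):
    R=cv2.Rodrigues(np.array(im['rvec']))[0];return R,np.array(im['tvec']).ravel()
def proj(im,P,fish=False):
    R,t=cam(im);p=np.atleast_2d(P)@R.T+t
    if fish:
        r=np.hypot(p[:,0],p[:,1]);th=np.arctan2(r,p[:,2]);k=th/np.maximum(r,1e-9)
        return np.c_[im['cx']+im['fx']*k*p[:,0],im['cy']+im['fy']*k*p[:,1]]
    return np.c_[im['cx']+im['fx']*p[:,0]/p[:,2],im['cy']+im['fy']*p[:,1]/p[:,2]]
def ray(im,u,v,fish=False):
    R,t=cam(im);a=(u-im['cx'])/im['fx'];b=(v-im['cy'])/im['fy']
    if fish:
        th=np.hypot(a,b);s=np.sin(th)/max(th,1e-9);d=np.array([a*s,b*s,np.cos(th)])
    else: d=np.array([a,b,1.])
    return -R.T@t,R.T@d
def atz(im,u,v,z,fish=False):
    c,d=ray(im,u,v,fish);return c+d*(z-c[2])/d[2]
def tri(rs):
    A=0;b=0
    for c,d in rs:
        d=d/np.linalg.norm(d);M=np.eye(3)-np.outer(d,d);A=A+M;b=b+M@c
    return np.linalg.solve(A,b)
E
python3 - <<'E'
from h import *
a=get_image('scene');b=get_image('side')
for n,im,(x,y) in [('scene',a,(265,190)),('side',b,(318,182))]:
    c=im['image'][y-35:y+35,x-50:x+50,::-1];cv2.imwrite(f'pics/{n}z.png',cv2.resize(c,None,fx=8,fy=8,interpolation=cv2.INTER_CUBIC))
print(tri([ray(a,262,190),ray(b,311,177)]),atz(a,263,186,.07),atz(b,311,175,.07))
print(tri([ray(a,376,258),ray(b,286,262)]))
E
```

```text
[0.56320659 0.06042921 0.03906228] [0.53190564 0.03186274 0.07      ] [0.55443404 0.01539617 0.07      ]
[ 0.45057624 -0.26322452  0.04761144]
```

View pics/scenez.png

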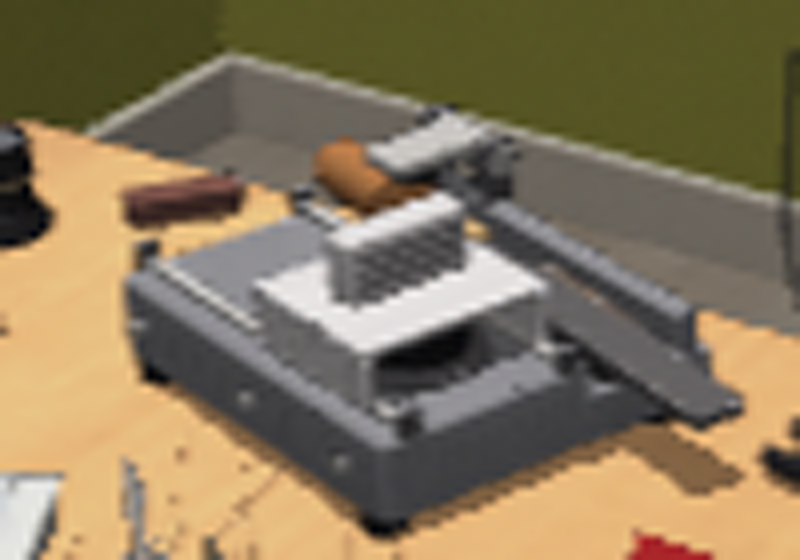

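View pics/sidez.png

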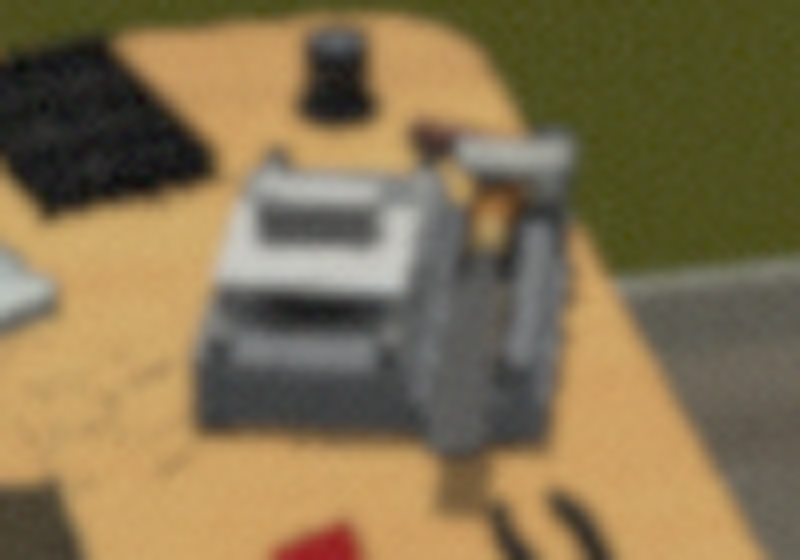

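```bash
cat > fit.py <<'E'
from h import *
from scipy.optimize import least_squares
a=get_image('scene');b=get_image('side')
S=lambda x,y:(215+(x+.5)/8-.5,155+(y+.5)/8-.5)
D=lambda x,y:(268+(x+.5)/8-.5,147+(y+.5)/8-.5)
# (cam, pixel, clamp pt, moves with hood)
O=[(a,S(340,243),(-20,-30,70),1),(a,S(452,200),(20,-30,70),1),(a,S(370,352),(-30,-56,50),1),(a,S(253,286),(-30,-4,50),1),(a,S(547,286),(30,-56,50),1),
(a,S(382,448),(-36,-65,30),0),(a,S(130,287),(-36,65,30),0),
(b,D(215,283),(-30,-56,50),1),(b,D(408,296),(30,-56,50),1),(b,D(322,187),(0,-30,70),1),(b,D(200,370),(-36,-65,30),0)]
def W(p,q,m):
    c,s=np.cos(p[2]),np.sin(p[2]);x,y,z=q[0]/1e3,q[1]/1e3+(p[3] if m else 0),q[2]/1e3
    return np.array([p[0]+c*x-s*y,p[1]+s*x+c*y,z])
def f(p): return np.concatenate([proj(im,W(p,q,m))[0]-np.array(u) for im,u,q,m in O]+[[p[3]*100]])
best=None
for y0 in (-.6,0,.6):
    r=least_squares(f,[.55,.04,y0,.002],loss='soft_l1')
    if best is None or r.cost<best.cost:best=r
p=best.x;print(p[:2],np.degrees(p[2]),p[3],best.cost);print(np.round(f(p),1))
print('fin',W(p,(0,-30,70),1),'button',W(p,(0,-30,42),0))
E
python3 fit.py
```

```text
[0.55717837 0.06304319] -17.70671688117525 0.0074378492211440664 4.9919001173724205
[-0.3 -0.6  1.1 -0.8 -0.1  0.1  0.4 -0.3  0.7 -0.6  1.2  0.4 -1.1 -1.2
 -0.4 -0.  -0.2 -0.6 -0.5  0.3 -1.6 -0.6  0.7]
fin [0.55031621 0.0415499  0.07      ] button [0.54805403 0.03446441 0.042     ]
```

Request:
drive_tool([
  [[0,-0.4,-0.3,0.056,0,0,-1],[0,-0.7,-0.5,0,0,0,-1],[0,-0.7,-0.5,0,0,0,-1],[0,-0.7,-0.5,0,0,0,-1],[0,-0.7,-0.5,0,0,0,-1]],
])

```text
time_s: 1.75
position: [0.2568, 0.3738, 0.2314]
tool_rot: [[0.0, -0.953, 0.303], [0.0, 0.303, 0.953], [-1.0, -0.0, 0.0]]
ft_force: [0.9, 0.4, -0.4]
grip_width: 0.0122
```

Request:
drive_tool([
  [[0,-0.7,-0.5,0,0,0,-1],[0,-0.7,-0.5,0,0,0,-1],[0,-0.7,-0.5,0,0,0,-1],[0,-0.7,-0.5,0,0,0,-1],[0,-0.7,-0.5,0,0,0,-1]],
])

```text
time_s: 2.25
position: [0.3857, 0.2013, 0.2316]
tool_rot: [[0.001, -0.953, 0.304], [0.0, 0.304, 0.953], [-1.0, -0.001, 0.0]]
ft_force: [0.6, 0.4, 0.2]
grip_width: 0.0
```

Request:
drive_tool([
  [[0,-0.7,-0.6,0,0,0,-1],[0,-0.7,-0.6,0,0,0,-1],[0,-0.7,-0.5,0,0,0,-1],[0,0,0,0,0,0,-1],[0,0,0,0,0,0,-1]],
])

```text
time_s: 2.75
position: [0.4592, 0.0895, 0.2311]
tool_rot: [[-0.001, -0.952, 0.306], [0.0, 0.306, 0.952], [-1.0, 0.001, 0.0]]
ft_force: [-0.1, -1.1, 1.3]
grip_width: -0.0001
```

```bash
python3 - <<'E'
from h import *
s=observe();print(s['time_s'],s['position'],s['ft_force'])
im=get_image('wrist');cv2.imwrite('pics/w1.png',im['image'][:,:,::-1])
for l in ['clamp_hood_fin','clamp_hood','flat_file']: print(l,[(round(r['p'],2),round(r['at'][0]*640),round(r['at'][1]*400)) for r in recognise(l,im)][:3])
th=-.309;c,q=np.cos(th),np.sin(th);P=lambda x,y,z:(.5572+c*x-q*y,.0630+q*x+c*y,z)
print(proj(im,[P(0,-.0226,.07),P(-.02,-.0226,.07),P(.02,-.0226,.07),P(-.036,-.065,.03),P(-.036,.065,.03),P(0,-.03,.042)],True).round())
E
```

```text
2.75 [0.45920566 0.08945736 0.23110098] [-0.07107275 -1.08394971  1.28250466]
clamp_hood_fin [(0.57, 297, 240)]
clamp_hood [(0.92, 299, 240)]
flat_file [(0.59, 285, 280)]
[[302. 268.]
 [301. 252.]
 [302. 282.]
 [268. 225.]
 [375. 224.]
 [297. 256.]]
```

View pics/w1.png

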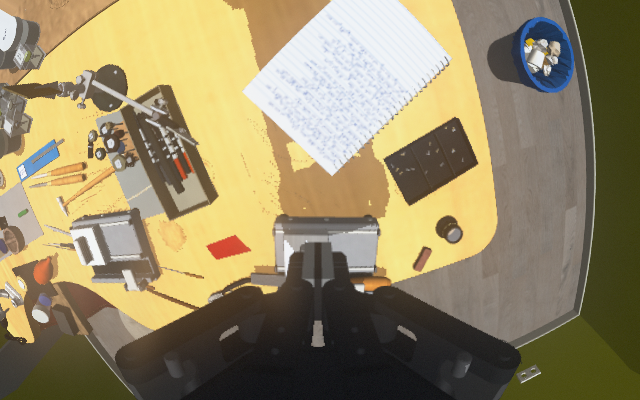

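```bash
python3 - <<'E'
from h import *
im=get_image('wrist')
c=im['image'][200:295,250:390,::-1].copy();cv2.imwrite('pics/w1z.png',cv2.resize(c,None,fx=5.5,fy=5.5,interpolation=cv2.INTER_CUBIC))
print(-cam(im)[0].T@cam(im)[1])
E
```

```text
[0.38157148 0.11554307 0.37408319]
```

View pics/w1z.png

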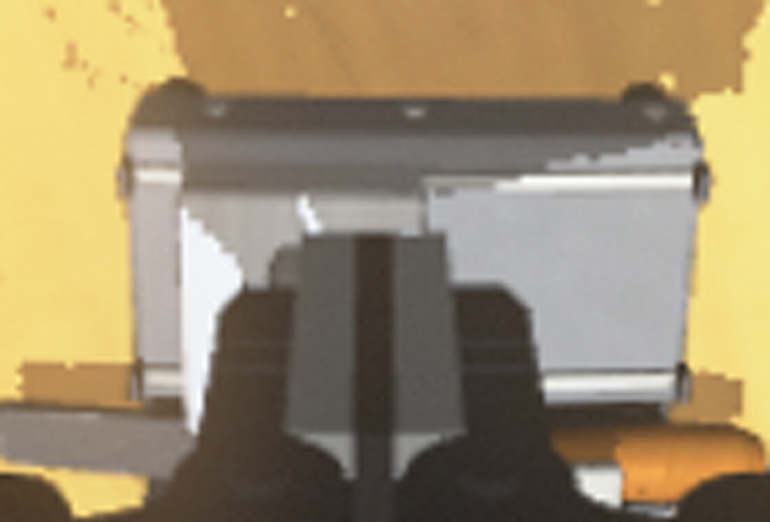

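```bash
python3 - <<'E'
from h import *
im=get_image('wrist')
th=-.309;c,q=np.cos(th),np.sin(th)
def loc(u,v,z):
    u=250+(u+.5)/5.5-.5;v=200+(v+.5)/5.5-.5
    w=atz(im,u,v,z,True);d=w[:2]-[.5572,.0630];return np.round(1e3*np.array([c*d[0]+q*d[1],-q*d[0]+c*d[1]]),1)
for n,a in dict(fl=(130,132,.03),fr=(698,132,.03),hoodL=(181,195,.05),hoodLback=(190,430,.05),hoodR=(427,192,.05),finL=(300,197,.07),finR=(318,233,.07),side_l=(133,360,.03),side_r=(688,360,.03)).items():print(n,loc(*a))
E
```

```text
fl [-38.1 -57. ]
fr [-38.   68.6]
hoodL [-32.2 -43.8]
hoodLback [ 26.5 -44.6]
hoodR [-33.2   7.8]
finL [-41.3 -17.8]
finR [-33.4 -14.4]
side_l [ 20.1 -59.7]
side_r [20.5 70.8]
```

Request:
drive_tool([
  [[0,-0.66,-0.34,0,0,0,-1],[0,-0.66,-0.34,0,0,0,-1],[0,-0.66,-0.34,0,0,0,-1],[0.5,0,0,0,0,0,-1],[0.5,0,0,0,0,0,-1]],
])

```text
time_s: 3.55
position: [0.5385, 0.0111, 0.1808]
tool_rot: [[0.001, -0.953, 0.304], [-0.0, 0.304, 0.953], [-1.0, -0.001, 0.0]]
ft_force: [-0.5, -0.2, 0.2]
grip_width: -0.0002
```

Request:
drive_tool([
  [[0.5,0,0,0,0,0,-1],[0.5,0,0,0,0,0,-1],[0.4,0,0,0,0,0,-1],[0,0,0,0,0,0,-1],[0,0,0,0,0,0,-1]],
])

```text
time_s: 4.05
position: [0.5381, 0.0117, 0.1119]
tool_rot: [[0.0, -0.953, 0.303], [-0.0, 0.303, 0.953], [-1.0, -0.0, 0.0]]
ft_force: [0.1, 0.0, 0.3]
grip_width: -0.0004
```

```bash
python3 - <<'E'
from h import *
s=observe();print(s['time_s'],s['position'],s['ft_force'])
im=get_image('wrist');cv2.imwrite('pics/w2.png',im['image'][:,:,::-1])
im=get_image('scene');cv2.imwrite('pics/s2.png',cv2.resize(im['image'][130:230,200:330,::-1],None,fx=6,fy=6,interpolation=cv2.INTER_CUBIC))
E
```

```text
4.05 [0.53811694 0.01166539 0.11192655] [0.14351877 0.00563038 0.3134908 ]
```

View pics/w2.png

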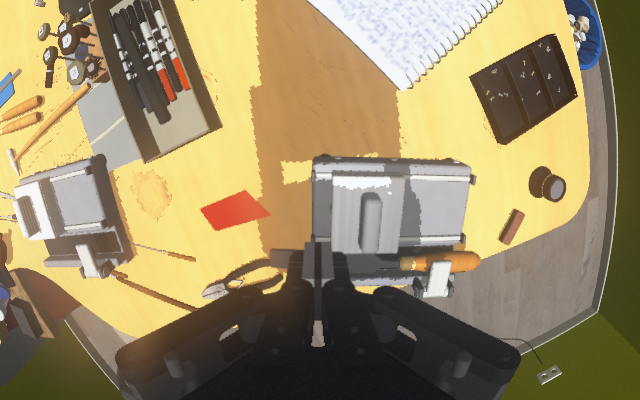

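View pics/s2.png

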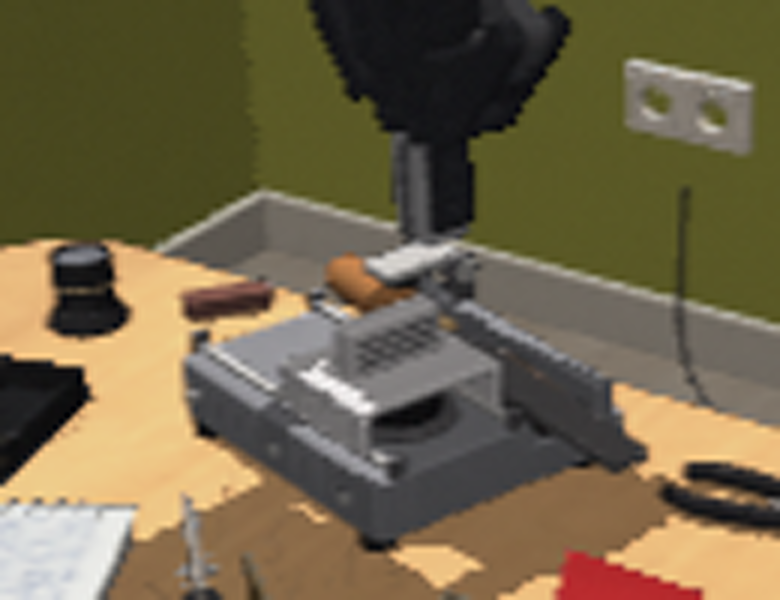

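```bash
python3 - <<'E'
from h import *
im=get_image('wrist')
c=im['image'][145:275,300:480,::-1];cv2.imwrite('pics/w2z.png',cv2.resize(c,None,fx=4.4,fy=4.4,interpolation=cv2.INTER_CUBIC))
th=-.309;c,q=np.cos(th),np.sin(th)
P=lambda x,y,z:(.5572+c*x-q*y,.0630+q*x+c*y,z)
for fx,fy in [(-.002,-.019)]:
    pts=[P(fx+a,fy+b,.07) for a in(-.02,.02) for b in(-.006,.006)]+[P(fx+a,fy+b,.05) for a in(-.03,.03) for b in(-.026,.026)]+[P(-.038,-.0595,.03),P(-.038,.0705,.03)]
    print(((proj(im,pts,True)-[300,145])*4.4).round())
E
```

```text
[[283. 235.]
 [364. 235.]
 [269. 480.]
 [345. 479.]
 [140. 134.]
 [465. 136.]
 [134. 477.]
 [432. 472.]
 [ 49.  70.]
 [759.  84.]]
```

View pics/w2z.png

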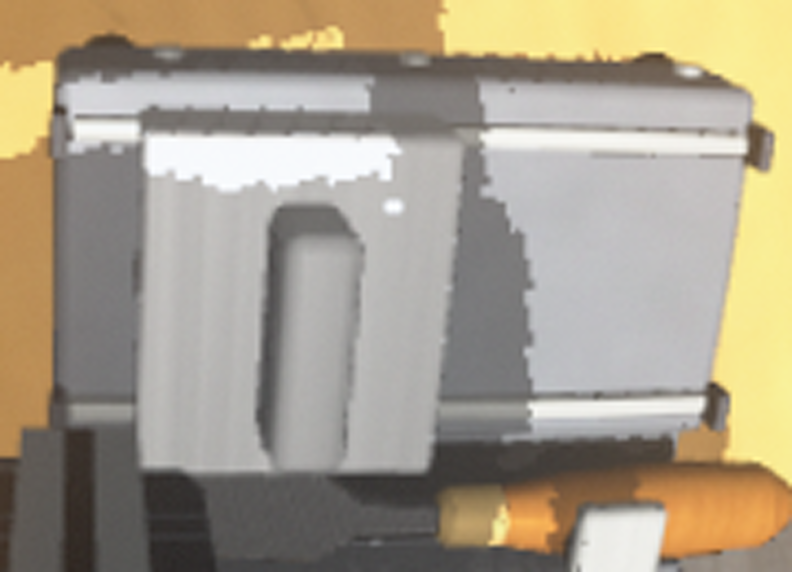

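Request:
drive_tool([
  [[0.4,0,0,0,0,0,-1],[0.4,0,0,0,0,0,-1],[0.3,0,0,0,0,0,-1],[0,0,0,0,0,0,-1],[0,0,0,0,0,0,-1]],
])

```text
time_s: 4.7
position: [0.5384, 0.0113, 0.0573]
tool_rot: [[0.001, -0.953, 0.304], [-0.0, 0.304, 0.953], [-1.0, -0.001, 0.0]]
ft_force: [-0.5, -0.7, 0.3]
grip_width: 0.0
```

Request:
drive_tool([
  [[0,0,0.2,0,0,0,-1],[0,0,0.2,0,0,0,-1],[0,0,0.1,0,0,0,-1],[0,0,0.1,0,0,0,-1],[0,0,0.1,0,0,0,-1]],
])

```text
time_s: 5.2
position: [0.5487, 0.0451, 0.0565]
tool_rot: [[0.0, -0.953, 0.304], [-0.0, 0.304, 0.953], [-1.0, -0.0, -0.0]]
ft_force: [0.5, -1.7, 1.3]
grip_width: 0.0002
```

Request:
drive_tool([
  [[0,0,0.1,0,0,0,-1],[0,0,0.1,0,0,0,-1],[0,0,0.1,0,0,0,-1],[0,0,0.1,0,0,0,-1],[0,0,0.1,0,0,0,-1]],
])

```text
time_s: 5.7
position: [0.5564, 0.0688, 0.0563]
tool_rot: [[0.0, -0.953, 0.304], [-0.0, 0.304, 0.953], [-1.0, -0.0, -0.0]]
ft_force: [0.5, -2.2, 1.1]
grip_width: 0.0
```

```bash
cat > m.py <<'E'
from h import *
import sys
n=sys.argv[1]
s=observe();print(s['time_s'],s['position'],s['ft_force'])
im=get_image('wrist');cv2.imwrite(f'pics/w{n}.png',cv2.resize(im['image'][130:330,220:440,::-1],None,fx=3,fy=3,interpolation=cv2.INTER_CUBIC))
im=get_image('scene');cv2.imwrite(f'pics/s{n}.png',cv2.resize(im['image'][130:230,200:330,::-1],None,fx=6,fy=6,interpolation=cv2.INTER_CUBIC))
E
python3 m.py 3
```

```text
5.7 [0.55635523 0.06880859 0.05630861] [ 0.46571839 -2.23336273  1.1021081 ]
```

View pics/w3.png

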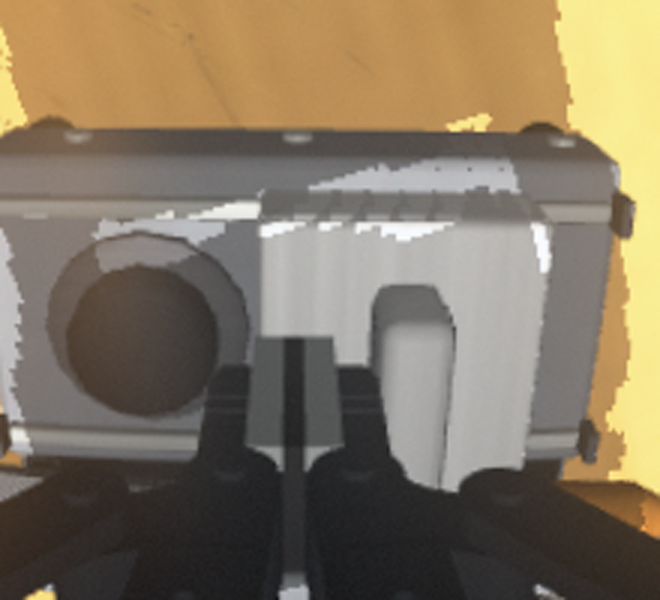

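View pics/s3.png

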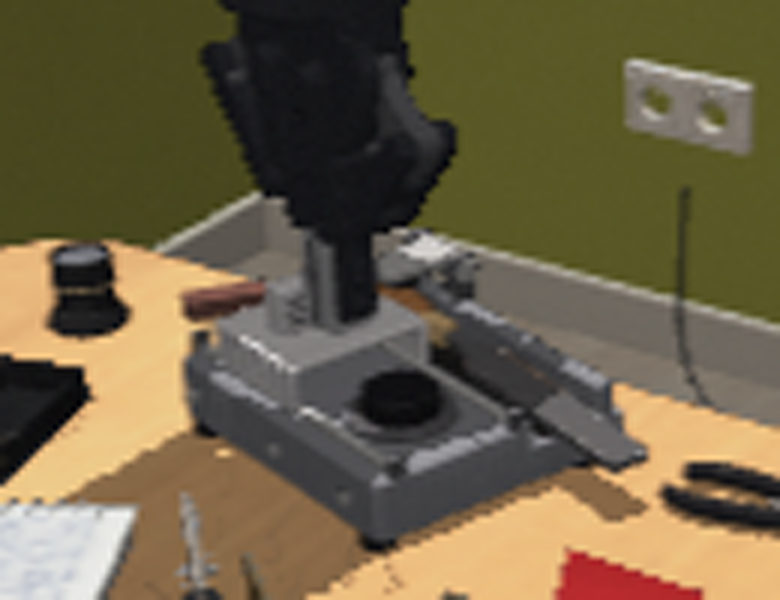

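```bash
python3 - <<'E'
from h import *
im=get_image('wrist')
th=-.309;c,q=np.cos(th),np.sin(th)
for n,u,v,z in [('hL',261,222,.05),('hR',549,222,.05),('finL',383,322,.07),('finR',455,322,.07),('btnL',66,340,.042),('btnR',218,340,.042),('btnTop',142,266,.042),('btnbot',142,417,.042),('pocketfr',615,180,.03)]:
    w=atz(im,220+(u+.5)/3-.5,130+(v+.5)/3-.5,z,True);d=w[:2]-[.5572,.0630];print(n,np.round(1e3*np.array([c*d[0]+q*d[1],-q*d[0]+c*d[1]]),1))
s=observe()['position'][:2]-np.array([.5572,.063]);print(c*s[0]+q*s[1],-q*s[0]+c*s[1])
E
```

```text
hL [-32.    0.1]
hR [-31.9  50.1]
finL [-22.6  19.4]
finR [-22.5  30.6]
btnL [ -5.1 -38. ]
btnR [-5.7 -8.6]
btnTop [-20.6 -22.1]
btnbot [ 11.6 -24.3]
pocketfr [-33.6  69.1]
-0.002953060410634426 0.0053319018259511
```

Request:
drive_tool([
  [[0,0,0.06,0,0,0,-1],[0,0,0.06,0,0,0,-1],[0,0,0.04,0,0,0,-1],[0,0,0,0,0,0,-1],[0,0,0,0,0,0,-1]],
])

```text
time_s: 6.35
position: [0.5587, 0.0763, 0.0563]
tool_rot: [[0.0, -0.953, 0.304], [0.0, 0.304, 0.953], [-1.0, -0.0, 0.0]]
ft_force: [-0.3, 0.2, 0.3]
grip_width: -0.0001
```

Request:
drive_tool([
  [[0,0,-0.25,0,0,0,-1],[0,0,-0.25,0,0,0,-1],[0,0,-0.25,0,0,0,-1],[0,0,0,0,0,0,-1],[0,0,0,0,0,0,-1]],
])

```text
time_s: 6.85
position: [0.5472, 0.0398, 0.0564]
tool_rot: [[0.0, -0.952, 0.305], [0.0, 0.305, 0.952], [-1.0, -0.0, 0.0]]
ft_force: [0.4, 0.1, -0.6]
grip_width: -0.0
```

```bash
python3 m.py 4
```

```text
6.85 [0.54717701 0.03983035 0.05644545] [ 0.42015045  0.10111597 -0.60625397]
```

View pics/w4.png

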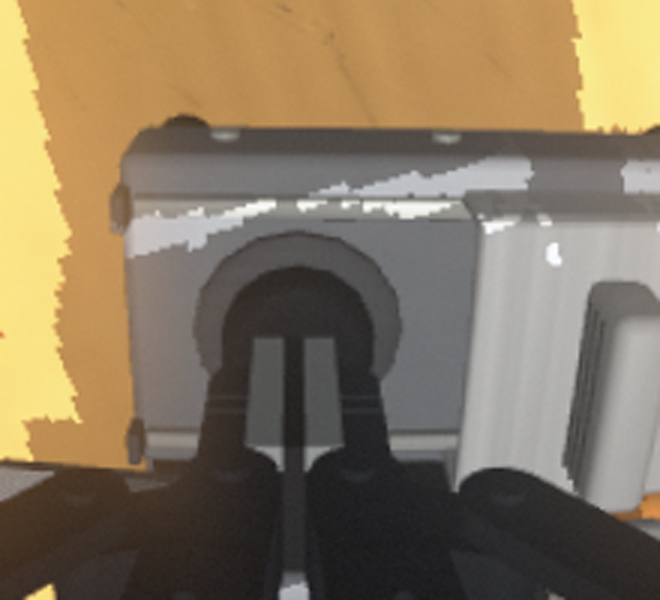

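View pics/s4.png

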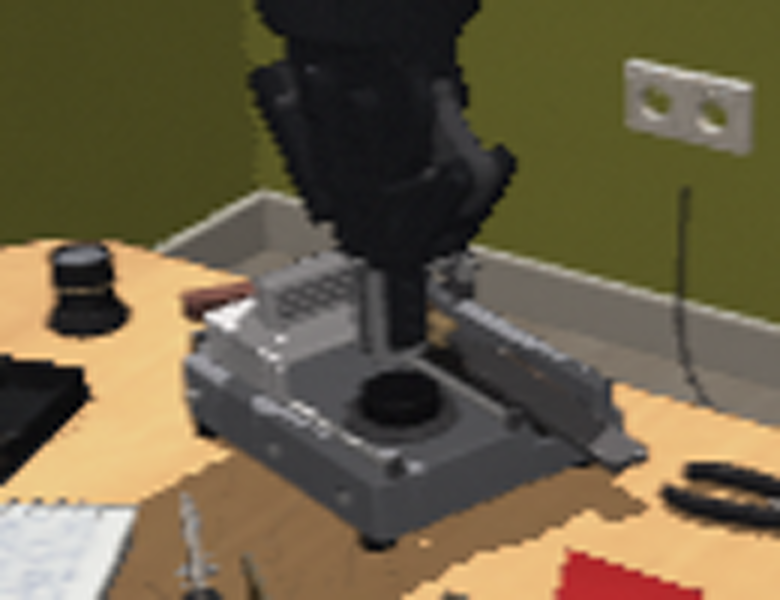

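Request:
drive_tool([
  [[0.2,0.04,0,0,0,0,-1],[0.06,0,0,0,0,0,-1],[0.06,0,0,0,0,0,-1],[0.06,0,0,0,0,0,-1],[0,0,0,0,0,0,-1]],
])

```text
time_s: 7.45
position: [0.5452, 0.0411, 0.0369]
tool_rot: [[-0.0, -0.953, 0.304], [0.0, 0.304, 0.953], [-1.0, 0.0, -0.0]]
ft_force: [-0.5, 1.0, 0.3]
grip_width: -0.0001
```

Request:
drive_tool([
  [[0.04,0,0,0,0,0,-1],[0.03,0,0,0,0,0,-1],[0,0,0,0,0,0,-1],[0,0,0,0,0,0,-1]],
])

```text
time_s: 7.85
position: [0.5455, 0.041, 0.0341]
tool_rot: [[0.001, -0.953, 0.304], [-0.0, 0.304, 0.953], [-1.0, -0.001, 0.0]]
ft_force: [-0.7, 0.9, 3.8]
grip_width: -0.0
```

Request:
drive_tool([
  [[0.02,0,0,0,0,0,-1],[0,0,0,0,0,0,-1],[0,0,0,0,0,0,-1]],
])

```text
time_s: 8.15
position: [0.5456, 0.041, 0.0339]
tool_rot: [[0.001, -0.953, 0.304], [-0.0, 0.304, 0.953], [-1.0, -0.001, 0.0]]
ft_force: [-4.0, 1.4, 13.5]
grip_width: -0.0002
```

```bash
python3 m.py 5
```

```text
8.15 [0.54556131 0.04096405 0.0339369 ] [-3.97485288  1.44269096 13.52801748]
```

View pics/s5.png

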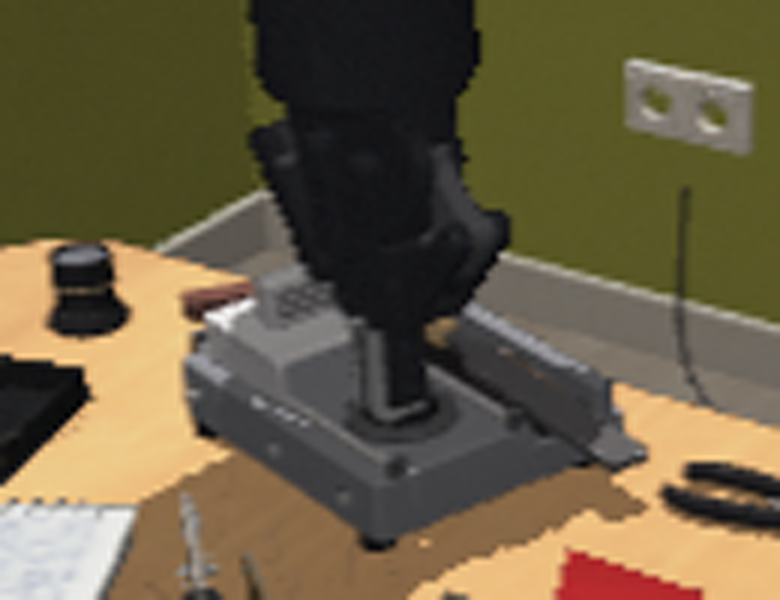

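The force rises steeply at z = 0.034, so the button is on its hard stop. Next I'll lift straight up and check.

Request:
drive_tool([
  [[-0.2,0,0,0,0,0,-1],[-0.5,0,0,0,0,0,-1],[-0.8,0,0,0,0,0,-1],[-0.8,0,0,0,0,0,-1],[-0.8,0,0,0,0,0,-1]],
])

```text
time_s: 8.75
position: [0.545, 0.0409, 0.1896]
tool_rot: [[-0.0, -0.953, 0.304], [-0.0, 0.304, 0.953], [-1.0, 0.0, -0.0]]
ft_force: [-0.0, 0.3, -0.4]
grip_width: 0.0001
```

Request:
drive_tool([
  [[0,0.8,0,0,0,0,-1],[0,0.8,0,0,0,0,-1],[0,0,0,0,0,0,-1],[0,0,0,0,0,0,-1]],
])

```text
time_s: 9.15
position: [0.469, 0.0654, 0.1884]
tool_rot: [[0.001, -0.953, 0.304], [-0.0, 0.304, 0.953], [-1.0, -0.001, 0.0]]
ft_force: [0.4, -0.1, 0.5]
grip_width: 0.0001
```

```bash
python3 m.py 6; python3 - <<'E'
from h import *
im=get_image('wrist');cv2.imwrite('pics/w6f.png',im['image'][:,:,::-1])
E
```

```text
9.15 [0.46895386 0.06538546 0.18836154] [ 0.39907087 -0.11741514  0.45374596]
```

View pics/s6.png

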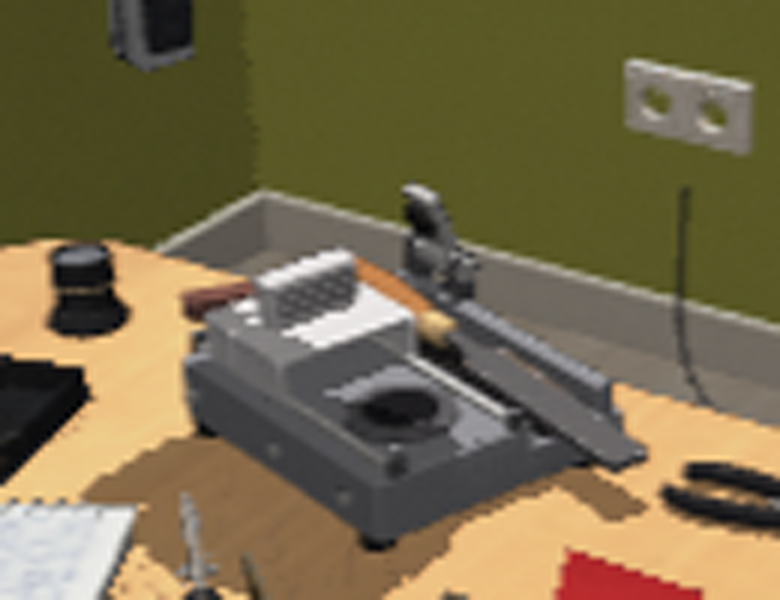

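View pics/w6f.png

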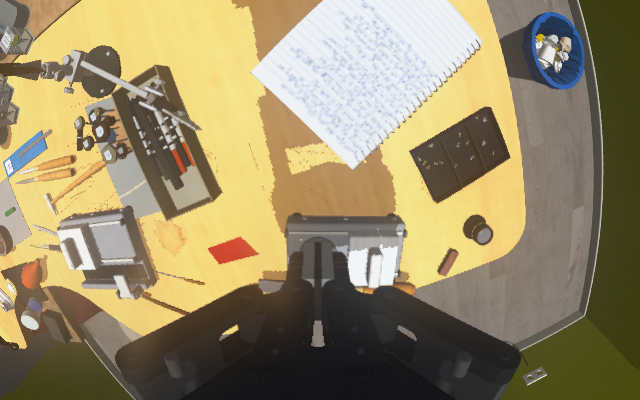

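The jaw is raised (s6 crop, about (430,220)), the button is down, and the hood is open. The file is still in its trough, the arm is clear, and the spare clamp looks unchanged. I'll hand in now.

```bash
python3 -c "
from rig import *
print(close_job())"
```

```text
the job is handed in; nothing more can be done
None
```

The clamp holding the file is open and the job is handed in; `close_job()` reports no verdict. The last arm move ended at 9.15 s of the 37 s allowed.

- **Hood:** I pushed it aside by its fin with the closed fingers. It measured about 50 mm open in the wrist camera, and I then pushed about 7 mm further, so I estimate 57 mm. That last bit was not measured.
- **Button:** I pressed it straight down until the force rose to about 13.5 N at z = 0.034 m, which matches its hard stop.
- **Last pictures:** The jaw is raised, the button is down and the hood is aside. The file still lies in its trough, but I judged this by eye and did not measure whether it shifted. The arm is clear at z = 0.19 m with no contact force. The empty clamp looks unchanged, and the arm never went near it.
- **Disagreement:** The first fit from the fixed cameras and the wrist camera differed by about 5 mm along the hood's slide. I relied mainly on the wrist camera, and its later pictures agreed to within 1–3 mm.

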